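# Pack and seat the glass plate on a printer bed

### The job

A glass plate has been laid roughly on the printer's heated bed, short of the two rear stops: leaving the glass where it lies, take the blue packer and slide it, upright and lengthwise along the glass, down into the gap between the glass and a side guide, on the one side where the gap is wide enough, until it stands on the bed, and let go of it. Then push the glass by its front edge with the fingertips, back along the bed until it is flush against both rear stops, and finish while still holding it pressed there, firmly but gently (about the push of one finger, 10 N), so that a colleague can put the clips on. Leave the clips, the scraper and the red spool where they lie.

Things in the scene. Friction and masses are not known exactly. Their poses are not given: they have to be found in the camera images.
- bed_top (a point): centre of the upper surface of the black heated bed, fixed, 220 x 220 mm, 4 mm thick, upper surface 66 mm above the bench. x axis: level, from its front edge (robot side) to its rear stops; y: level, to its left side guide; z up. Below it, on the centre line, a rail with belt tensioner sticks out in front to x = -210 mm, 44 mm wide, top 42 mm above the bench; else the front is free
- guide_left (a point): middle of the foot of the inner face of the left orange side guide, fixed on the bed: a strip 120 mm long along bed_top's x, 12 mm wide, 8 mm high; inner face 98 mm left (y = +98) of bed_top, middle at x = 0. Axes as bed_top
- guide_right (a point): the same on the right side guide: inner face at y = -98 mm from bed_top. Axes as bed_top
- stops: the two fixed orange rear stops on the bed, each 30 mm wide, centred at y = -55 and +55 mm in the bed_top frame, 12 mm deep, 10 mm high; their front faces, which the glass must meet, are at x = +98 mm in the bed_top frame. Its origin lies 66 mm below bed_top, on the bench, with the same axes
- glass: loose clear pale-green glass with light edges, 220 mm along its x (front to rear edge), 180 mm along y, 4 mm thick, 390 g; slides on the bed with 2 to 5 N. Origin: centre of underside. At the start nearly square to the bed, 12 to 30 mm short of the stops, overhanging the bed's front by 24 to 42 mm (12 when flush), 1 to 2 mm from one side guide, 14 to 15 mm from the other
- packer_mid (a point): centre, half-way up, of the loose blue packer standing upright on the bench: 44 mm high, 12 mm thick along its y (2 mm chamfers along the lower edges). Base 60 mm long along x and 14 mm high; above it, 14 to 44 mm up, the grip tab, 28 mm long along x, 12 mm thick. About 30 g. A half turn about z leaves it the same
- packer: the same packer; origin at the centre of its foot (22 mm below packer_mid), same axes
- clip_a: loose black fold-back clip, 32 mm wide, 48 mm long with its wire handles, 19 mm high, lying on the bench; origin at its underside. Leave alone
- clip_b: a second such clip. Leave alone
- scraper: loose scraper, 200 mm long along its x axis, lying on the bench; origin at its underside. Leave alone
- spool: loose red filament spool with black flanges, 200 mm diameter, 60 mm high, lying flat on the bench; origin at the centre of its underside. Leave alone

How it is judged:
By the outcome, as a careful person would: the job done as asked, in the order asked, and still so for the second after the job is handed in, while the arm keeps its last pose, push and grip.
It also fails if it takes over 64 s, if anything falls off the work surface, if the arm or the gripper's body presses on something with over 40 N, if the wrist force passes 120 N, or if a joint passes its speed limit or range.

### The arm

A 6-joint arm with a two-finger parallel gripper is mounted at the origin on the work surface. World frame = base frame: x ahead of the robot, y to its left, z up, the work surface at z = 0. Lengths are in mm, angles in rad, forces in N, time in s.
With the tool pointing down it reaches from about 325 to 925 mm from the base axis. Payload 3.1 kg.
Tool frame: the origin (TCP) lies between the finger pads; the fingertips stand 14 mm ahead of it and the grasp point (between the pads) lies 5 mm behind it; z points along the fingers, y is the line along which they close (so a half turn about z gives the same grasp; the last joint's range is limited). The gripper opens to 85 mm and grips with 20 to 120 N. Pads are 22 mm wide; open, the fingers measure 114 mm over their backs; the gripper's body (76 mm by 85 mm) begins 54 mm behind the grasp point. The pads swing forward as they close: fully open they stand 13 mm farther back than shut.
Start: joints at [-1.405, 0.217, 1.613, -0, 1.311, -0.112], TCP at [171.421, -601.044, 215] pointing down, gripper open.
Joint ranges: [-2.75, 2.75], [-0.78, 2.1], [0.31, 2.55], [-1.13, 4.27], [0.13, 2.63], [-2.58, 2.58]. Speed limits (rad/s): [2.79, 2.79, 3.14, 3.14, 3.14, 3.14].

### API

Orientations are given as [roll, pitch, yaw] about the fixed x, y, z axes, in that order (R = Rz(yaw) Ry(pitch) Rx(roll)).
In Python, from station import ctrl, optics, spotter gives the robot as it stands. The module is installed in compiled form; this text tells all that it offers.
- The arm moves only by the tool move_arm, never from a script. Its argument "motion" is a list of rows, each an object with "delta_pos": the shift along the world's x, y, z in cm, a list of three; "delta_rot": the turn, a rotation vector about the world's x, y, z in degrees, a list of three; "fingers": the gripper command: -1 is shut, 1 is fully open, values between are in proportion. A call has 1 to 8 rows; each row is the pose to reach, as a shift and turn from the pose commanded when the call began; what a row does not reach only later rows make up. A row lasts 1/12 s, in which the tool goes at most 41.7 mm and 7.16 degrees, less where a joint would pass 70% of its speed; a pose out of reach is approached as far as the arm can. A call with a gripper value outside its range is refused whole. The fingers move at their own pace and stop on an object; "squeeze" is the grip in N (left out, the last holds). Time passes only in rows, so rows that repeat a pose let the fingers close. It gives the time, the measured TCP pose, the force, the opening and the grip force at its end, in the units of the state.
- ctrl.read_state(): the state, without advancing time (a new reading comes with each control period).
- optics.camera(name): name is "scene" or "top"; returns (picture, depth): 420x560x3 uint8, blue, green, red; 420x560 float32, mm along the optical axis (not along the pixel's ray), 0 where there is no reading.
- optics.calibration(name): a dict with "intrinsics" (3x3 intrinsics, pixels), "k1" (the pictures are not rectified: a ray, as slopes to the right and down, at radius r is drawn at 1 + k1 r^2 times it, then the intrinsics apply), "T" (4x4, takes a point from camera to world coordinates). Camera axes: x right, y up, looking along -z (the intrinsics and any distortion apply to the point x, -y, -z); pixel columns grow to the right and rows downward; lengths in mm; the calibration is good to about 2 mm. A picture is of the moment at which its call begins. calibration takes no time and is no camera call.
- ctrl.finish_job(): hands the job in; it is judged then, once.
Trained networks look in the newest picture that a camera, given by its name, has taken for a name from the list of things; names that differ only in an ending like _2 or _b are one class to them, and where a whole thing is asked for, a point or a joint stands for the part that bears it (a point fixed in the world has none). Each returns a list of dicts, best first, with "confidence" (0 to 1); they miss things now and then, are a little off and sometimes report something else, mostly with a low value. They report only what shows in the picture. A call takes as long as a camera call.
- spotter.spot_in(camera, label): "rect" ([left, top, right, bottom] in pixels, round what is visible of it).
- spotter.silhouettes(camera, label): "pixels" (420x560 bool, what is visible of it) and "rect" ([left, top, right, bottom] in pixels, round what is visible of it).
The state is a dict: "time": time; "joints": joint angles; "qd": joint speeds; "tau": joint torques, N m; "tcp_pos": TCP position; "eef_rot": TCP orientation; "wrist_force": force on the tool from outside, world axes, zero at the start; "torque": the same for the moment, N m; "finger_gap": finger opening in mm; "gripper_force": force on a finger pad.
Only numpy, scipy, OpenCV 4.12 (cv2) and the standard library are available. Lean on these libraries where they do the work, as an engineer would, in place of code of your own. Each camera call takes 0.05 s, during which the arm holds its last target. There are 200 camera calls.

## Working session

There is one attempt and no reset: what is moved stays moved. The work goes in short steps, Python scripts to look and compute and a tool call to move; the robot and the scene stay as the last step left them, time stands still between calls to the robot, and variables do not carry over. Pictures are saved under pics/ and viewed, at most 10 in all, crops included, and the job is handed in when it is done.

Besides the shell and the picture viewer there is one more tool, called after "Emit:" as name(argument=value, ...), one argument or row to a line, values as JSON. move_arm: Moves the arm, as the interface text tells. Its arguments: {"type":"object","properties":{"motion":{"type":"array"},"squeeze":{"type":"number"}},"required":["motion"]}

```bash
mkdir -p pics
cat > h.py <<'E'
import numpy as np, cv2
from station import ctrl, optics, spotter
def cal(n):
    c=optics.calibration(n); return np.array(c["intrinsics"]),float(c["k1"]),np.array(c["T"])
def rays(n,uv):
    K,k1,T=cal(n); uv=np.asarray(uv,float).reshape(-1,1,2)
    p=cv2.undistortPoints(uv,K,np.array([k1,0,0,0,0.])).reshape(-1,2)
    return np.c_[p[:,0],-p[:,1],-np.ones(len(p))],T
def at_z(n,uv,z):
    d,T=rays(n,uv); w=d@T[:3,:3].T; o=T[:3,3]; s=(z-o[2])/w[:,2]; return o+w*s[:,None]
def cloud(n,uv,dep):
    d,T=rays(n,uv); return (d*np.asarray(dep)[:,None])@T[:3,:3].T+T[:3,3]
def project(n,P):
    K,k1,T=cal(n); P=np.asarray(P,float).reshape(-1,3); q=(P-T[:3,3])@T[:3,:3]
    q=q*[1,-1,-1]; return cv2.projectPoints(q.reshape(-1,1,3),np.zeros(3),np.zeros(3),K,np.array([k1,0,0,0,0.]))[0].reshape(-1,2)
E
python3 - <<'E'
from h import *
for n in ("top","scene"):
    im,d=optics.camera(n); cv2.imwrite(f"pics/{n}0.png",im); np.save(f"{n}0.npy",d)
    K,k1,T=cal(n); print(n,K.round(1).tolist(),k1,T.round(3).tolist())
    for l in ("packer","glass","bed_top","guide_left","guide_right","stops","clip_a","scraper","spool"):
        try:
            r=spotter.silhouettes(n,l)
            for i,x in enumerate(r[:3]):
                m=x["pixels"]; np.save(f"m_{n}_{l}_{i}.npy",m)
                print(l,i,round(x["confidence"],2),np.round(x["rect"]).tolist(),m.sum())
        except Exception as e: print(l,e)
print(ctrl.read_state())
E
```

```text
top [[470.9, 0.0, 273.9], [0.0, 470.9, 216.5], [0.0, 0.0, 1.0]] -0.054816746572600904 [[0.019, 0.986, -0.167, 363.16], [-1.0, 0.018, -0.009, -105.024], [-0.006, 0.167, 0.986, 1235.81], [0.0, 0.0, 0.0, 1.0]]
packer 0 0.62 [108.0, 243.0, 116.0, 266.0] 158
glass 0 0.62 [218.0, 168.0, 292.0, 255.0] 6194
glass 1 0.48 [108.0, 244.0, 115.0, 262.0] 140
bed_top 0 0.62 [212.0, 115.0, 304.0, 278.0] 3877
guide_left 0 0.86 [217.0, 116.0, 304.0, 282.0] 3444
guide_right 0 0.57 [215.0, 114.0, 302.0, 277.0] 3510
clip_a 0 0.73 [353.0, 182.0, 369.0, 201.0] 171
clip_a 1 0.49 [357.0, 269.0, 371.0, 276.0] 101
scraper 0 0.92 [415.0, 220.0, 443.0, 299.0] 1194
spool 0 0.61 [77.0, 127.0, 156.0, 206.0] 4857
scene [[432.9, 0.0, 283.0], [0.0, 432.9, 210.6], [0.0, 0.0, 1.0]] -0.019864955351557845 [[-0.168, -0.758, 0.63, 1444.903], [0.986, -0.118, 0.121, 100.846], [-0.017, 0.641, 0.767, 1177.19], [0.0, 0.0, 0.0, 1.0]]
packer 0 0.56 [404.0, 213.0, 406.0, 229.0] 85
glass 0 0.77 [252.0, 196.0, 319.0, 251.0] 2953
bed_top 0 0.87 [245.0, 194.0, 321.0, 307.0] 2579
guide_left 0 0.93 [246.0, 189.0, 323.0, 310.0] 2732
guide
[... 165 characters left out ...]
0, 441.0, 309.0] 3646
{'time': 1.0, 'joints': array([-1.40519519e+00,  2.16864553e-01,  1.61339714e+00,  2.61617792e-05,
        1.31130611e+00, -1.12193597e-01]), 'qd': array([ 0.00102172, -0.00075111,  0.00104258,  0.00109536, -0.00131138,
        0.00045198]), 'tau': array([-2.09051896e-04, -3.96896696e+01, -3.04267573e+01, -1.35432551e-04,
        6.38042966e-04, -6.36516376e-06]), 'tcp_pos': array([ 171.4326916 , -601.04413609,  215.0237669 ]), 'eef_rot': array([ 3.14156513e+00, -2.23447529e-05,  2.77788020e-01]), 'wrist_force': array([-0.4745432 ,  0.45402129, -0.13744408]), 'torque': array([-0.00862903,  0.00337633, -0.05248271]), 'gripper_force': 0.0, 'finger_gap': 85.14603499806474}
```

View pics/top0.png

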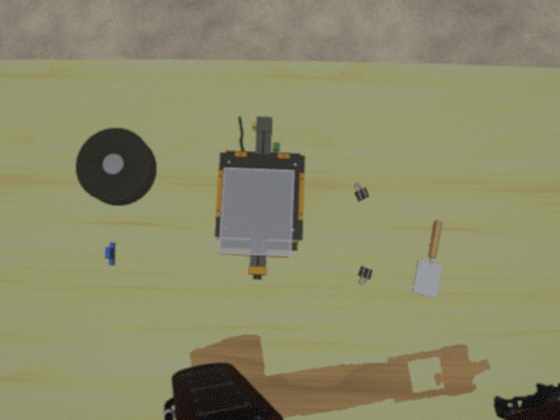

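View pics/scene0.png

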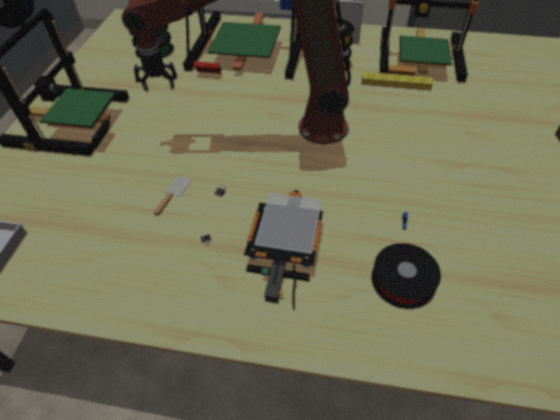

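The pictures show the bed at about columns 215-304, rows 150-255 of the top view. The glass lies close to the left guide, so the wide gap is on the right. The packer is at (112,254). Next I zoom in.

Run:
```python
from h import *
im=cv2.imread("pics/top0.png")
a=cv2.resize(im[140:270,205:315],None,fx=4.6,fy=4.6,interpolation=cv2.INTER_CUBIC)
b=cv2.resize(im[235:275,95:130],None,fx=8,fy=8,interpolation=cv2.INTER_CUBIC)
o=np.zeros((600,800,3),np.uint8); o[:a.shape[0],:a.shape[1]]=a; o[:b.shape[0],510:510+b.shape[1]]=b
cv2.imwrite("pics/crop0.png",o)
hsv=cv2.cvtColor(im,cv2.COLOR_BGR2HSV)
blue=cv2.inRange(hsv,(105,120,40),(130,255,255)); blue[:, :90]=0; blue[:,135:]=0;blue[:235]=0;blue[280:]=0
ys,xs=np.nonzero(blue); print(len(xs),xs.min(),xs.max(),ys.min(),ys.max())
d=np.load("top0.npy"); P=cloud("top",np.c_[xs,ys],d[ys,xs]); print(np.c_[xs,ys,P.round(0)][::6].astype(int).tolist())
sc=cv2.imread("pics/scene0.png");
```

```text
82 106 113 243 264
[[111, 243, 492, 333, 13], [113, 244, 490, 329, 11], [111, 246, 484, 333, 13], [113, 247, 482, 327, 15], [112, 248, 479, 329, 15], [107, 250, 471, 331, 45], [109, 251, 468, 326, 44], [107, 253, 463, 330, 45], [109, 254, 460, 324, 47], [110, 255, 458, 325, 38], [108, 257, 453, 327, 44], [110, 260, 448, 334, 9], [112, 261, 445, 327, 14], [111, 263, 440, 331, 10]]
```

View pics/crop0.png

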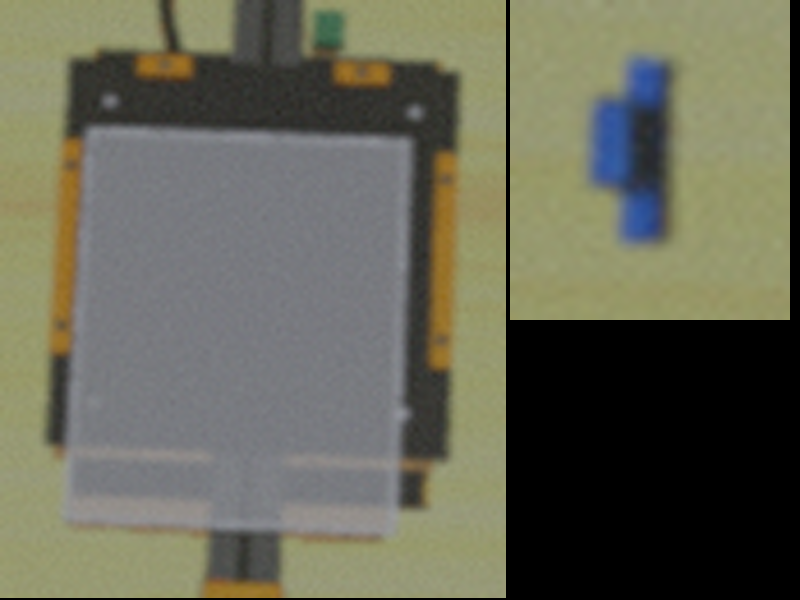

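Right gap is the wide one; the packer stands nearly along world x. Now a model fit for the poses.

```bash
cat > fit.py <<'E'
from h import *
from scipy.optimize import minimize
S=8
def box(x0,x1,y0,y1,z0,z1): return np.array([[x,y,z] for x in(x0,x1) for y in(y0,y1) for z in(z0,z1)],float)
def place(P,p):
    c,s=np.cos(p[2]),np.sin(p[2]); return np.c_[p[0]+c*P[:,0]-s*P[:,1],p[1]+s*P[:,0]+c*P[:,1],P[:,2]]
def render(cam,parts,roi):
    x0,y0,x1,y1=roi; L=np.zeros(((y1-y0)*S,(x1-x0)*S),np.uint8)
    for lab,P in parts:
        uv=project(cam,P); h=cv2.convexHull(((uv+.5-[x0,y0])*S).astype(np.float32))
        cv2.fillPoly(L,[np.round((h-.5)*16).astype(np.int32)],lab,shift=4)
    n=L.max()+1
    return np.stack([cv2.GaussianBlur(cv2.resize((L==i).astype(np.float32),(x1-x0,y1-y0),interpolation=cv2.INTER_AREA),(0,0),.6) for i in range(n)],-1)
def cost(cam,im,parts,roi,w):
    A=render(cam,parts,roi)[w]; x0,y0,x1,y1=roi; B=im[y0:y1,x0:x1][w].astype(float)
    X,*_=np.linalg.lstsq(A,B,rcond=None); return ((A@X-B)**2).mean()
def fit(cam,im,model,p0,roi,w,steps):
    f=lambda q:cost(cam,im,model(q*steps),roi,w); q0=np.array(p0)/steps
    sim=np.vstack([q0]+[q0+np.eye(len(q0))[i]*1.0 for i in range(len(q0))])
    r=minimize(f,q0,method="Nelder-Mead",options=dict(initial_simplex=sim,xatol=.005,fatol=1e-4,maxiter=600))
    return r.x*steps,r.fun
def bed(p,g=None):
    o=[(1,box(-110,110,-110,110,62,66))]
    o+=[(2,box(-60,60,98,110,66,74)),(2,box(-60,60,-110,-98,66,74))]+[(2,box(98,110,y-15,y+15,66,76)) for y in(-55,55)]
    o=[(l,place(P,p)) for l,P in o]
    gp=p[3:6]; return o[:1]+[(3,place(box(-110,110,-90,90,66,70),gp))]+o[1:]
def pack(p): return [(1,place(box(-30,30,-6,6,0,14),p)),(2,place(box(-14,14,-6,6,0,44),p)),(3,place(box(-14,14,-6,6,43.9,44),p))]
E
cat > run1.py <<'E'
from fit import *
im=cv2.imread("pics/top0.png")
# bed
roi=(206,146,316,262); w=np.ones((116,110),bool)
w[:10,44:75]=0; w[:7,25:45]=0     # rear rail, cable
w[88:]=0
c=at_z("top",[[260,197],[257,211]],66); print(c.round(1).tolist())
p0=[*c[0][:2],-.03,*c[1][:2],-.03]
r=fit("top",im,bed,p0,roi,w,np.array([4,4,.02,4,4,.02])); r=fit("top",im,bed,r[0],roi,w,np.array([2,2,.01,2,2,.01]))
print("bed/glass",r[0].round(4),r[1])
p=r[0]; d=p[3:5]-p[:2]; cc,s=np.cos(p[2]),np.sin(p[2]); print("glass rel",cc*d[0]+s*d[1],-s*d[0]+cc*d[1],p[5]-p[2])
# packer
roi=(98,236,124,272); w=np.ones((36,26),bool)
r2=fit("top",im,pack,[465,331,0.],roi,w,np.array([3,3,.05])); print("packer",r2[0].round(4),r2[1])
np.save("fit0.npy",np.r_[p,r2[0]])
sc=cv2.imread("pics/scene0.png"); 
roi=(390,200,420,240); w=np.ones((40,30),bool); r3=fit("scene",sc,pack,r2[0],roi,w,np.array([3,3,.05])); print("packer scene",r3[0].round(4),r3[1])
roi=(236,186,332,285); w=np.ones((99,96),bool); w[:22]=0;w[72:]=0; 
r4=fit("scene",sc,bed,p,roi,w,np.array([4,4,.02,4,4,.02]));r4=fit("scene",sc,bed,r4[0],roi,w,np.array([2,2,.01,2,2,.01])); print("bed scene",r4[0].round(4),r4[1])
E
python3 run1.py
```

```text
[[611.1, -58.3, 66.0], [574.8, -51.6, 66.0]]
bed/glass [ 6.180820e+02 -5.839030e+01 -1.950000e-02  5.760556e+02 -5.078130e+01
 -2.540000e-02] 43.42318748976117
glass rel -42.16662598186458 6.788907523645707 -0.005933193791590619
packer [4.652360e+02 3.316754e+02 3.850000e-02] 46.75987103306759
packer scene [4.656962e+02 3.354251e+02 1.530000e-02] 23.802600868502463Traceback (most recent call last):
  File "run1.py", line 19, in <module>
    r4=fit("scene",sc,bed,p,roi,w,np.array([4,4,.02,4,4,.02]));r4=fit("scene",sc,bed,r4[0],roi,w,np.array([2,2,.01,2,2,.01])); print("bed scene",r4[0].round(4),r4[1])
  File "fit.py", line 20, in fit
    r=minimize(f,q0,method="Nelder-Mead",options=dict(initial_simplex=sim,xatol=.005,fatol=1e-4,maxiter=600))
    res = _minimize_neldermead(fun, x0, args, callback, bounds=bounds,
                               **options)
    fxcc = func(xcc)
    fx = function(np.copy(x), *(wrapper_args + args))
  File "fit.py", line 18, in <lambda>
    f=lambda q:cost(cam,im,model(q*steps),roi,w); q0=np.array(p0)/steps
               ~~~~^^^^^^^^^^^^^^^^^^^^^^^^^^^^^
  File "fit.py", line 15, in cost
    A=render(cam,parts,roi)[w]; x0,y0,x1,y1=roi; B=im[y0:y1,x0:x1][w].astype(float)
      ~~~~~~^^^^^^^^^^^^^^^
  File "fit.py", line 10, in render
    uv=project(cam,P); h=cv2.convexHull(((uv+.5-[x0,y0])*S).astype(np.float32))
  File "h.py", line 14, in project
    K,k1,T=cal(n); P=np.asarray(P,float).reshape(-1,3); q=(P-T[:3,3])@T[:3,:3]
           ~~~^^^
  File "h.py", line 4, in cal
    c=optics.calibration(n); return np.array(c["intrinsics"]),float(c["k1"]),np.array(c["T"])
ValueError: time passes only in moves, steps and waits
```

```bash
python3 - <<'E'
from h import *
import pickle; pickle.dump({n:cal(n) for n in("top","scene")},open("cal.pkl","wb"))
E
python3 - <<'E'
s=open('h.py').read().split("\n")
i=[k for k,l in enumerate(s) if l.startswith("def cal")][0]
s[i:i+2]=["import pickle","def cal(n): return C[n]","C=pickle.load(open('cal.pkl','rb'))"]
open('h.py','w').write("\n".join(s))
E
timeout 500 python3 run1.py
```

```text
[[611.1, -58.3, 66.0], [574.8, -51.6, 66.0]]
bed/glass [ 6.180820e+02 -5.839030e+01 -1.950000e-02  5.760556e+02 -5.078130e+01
 -2.540000e-02] 43.42318748976117
glass rel -42.16662598186458 6.788907523645707 -0.005933193791590619
packer [4.652360e+02 3.316754e+02 3.850000e-02] 46.75987103306759
packer scene [4.656962e+02 3.354251e+02 1.530000e-02] 23.802600868502463
bed scene [ 6.172605e+02 -5.462800e+01 -1.650000e-02  5.760076e+02 -4.702220e+01
 -2.360000e-02] 61.55548870363383
```

Emit:
move_arm(
  motion=[
    {"delta_pos":[22,24,0],"delta_rot":[0,0,-7],"fingers":1},
    {"delta_pos":[22,24,0],"delta_rot":[0,0,-14.2],"fingers":1},
    {"delta_pos":[22,24,0],"delta_rot":[0,0,-14.2],"fingers":1},
    {"delta_pos":[22,24,0],"delta_rot":[0,0,-14.2],"fingers":1},
    {"delta_pos":[22,24,0],"delta_rot":[0,0,-14.2],"fingers":1},
    {"delta_pos":[22,24,0],"delta_rot":[0,0,-14.2],"fingers":1},
    {"delta_pos":[22,24,0],"delta_rot":[0,0,-14.2],"fingers":1},
    {"delta_pos":[22,24,0],"delta_rot":[0,0,-14.2],"fingers":1},
  ],
)

```text
time: 1.67
tcp_pos: [392.9, -358.7, 215.3]
eef_rot: [-3.141, -0.001, 0.031]
wrist_force: [0.7, 0.3, -0.7]
finger_gap: 85.6
gripper_force: 0.0
```

Emit:
move_arm(
  motion=[
    {"delta_pos":[6,33,0],"delta_rot":[0,0,0],"fingers":1},
    {"delta_pos":[6,33,0],"delta_rot":[0,0,0],"fingers":1},
    {"delta_pos":[6,33,0],"delta_rot":[0,0,0],"fingers":1},
    {"delta_pos":[6,33,0],"delta_rot":[0,0,0],"fingers":1},
    {"delta_pos":[6,33,0],"delta_rot":[0,0,0],"fingers":1},
    {"delta_pos":[6,33,0],"delta_rot":[0,0,0],"fingers":1},
    {"delta_pos":[6,33,0],"delta_rot":[0,0,0],"fingers":1},
    {"delta_pos":[6,33,0],"delta_rot":[0,0,0],"fingers":1},
  ],
)

```text
time: 2.33
tcp_pos: [451.1, -31.1, 215.5]
eef_rot: [3.141, -0.001, 0.03]
wrist_force: [1.3, -0.3, 0.6]
finger_gap: 85.5
gripper_force: 0.0
```

Emit:
move_arm(
  motion=[
    {"delta_pos":[1.4,33,0],"delta_rot":[0,0,0],"fingers":0},
    {"delta_pos":[1.4,33,0],"delta_rot":[0,0,0],"fingers":0},
    {"delta_pos":[1.4,33,0],"delta_rot":[0,0,0],"fingers":0},
    {"delta_pos":[1.4,33,0],"delta_rot":[0,0,0],"fingers":0},
    {"delta_pos":[1.4,33,0],"delta_rot":[0,0,0],"fingers":0},
    {"delta_pos":[1.4,33,0],"delta_rot":[0,0,0],"fingers":0},
    {"delta_pos":[1.4,33,0],"delta_rot":[0,0,0],"fingers":0},
    {"delta_pos":[1.4,33,0],"delta_rot":[0,0,0],"fingers":0},
  ],
)

```text
time: 3.0
tcp_pos: [464.7, 299.5, 215.3]
eef_rot: [-3.141, -0.001, 0.031]
wrist_force: [0.9, -1.5, 0.5]
finger_gap: 42.4
gripper_force: 0.0
```

Emit:
move_arm(
  motion=[
    {"delta_pos":[0,3.45,0],"delta_rot":[0,0,0],"fingers":0},
    {"delta_pos":[0,3.45,-4],"delta_rot":[0,0,0],"fingers":0},
    {"delta_pos":[0,3.45,-8],"delta_rot":[0,0,0],"fingers":0},
    {"delta_pos":[0,3.45,-12],"delta_rot":[0,0,0],"fingers":0},
    {"delta_pos":[0,3.45,-15],"delta_rot":[0,0,0],"fingers":0},
    {"delta_pos":[0,3.45,-17],"delta_rot":[0,0,0],"fingers":0},
    {"delta_pos":[0,3.45,-18.2],"delta_rot":[0,0,0],"fingers":0},
    {"delta_pos":[0,3.45,-18.2],"delta_rot":[0,0,0],"fingers":0},
  ],
)

```text
time: 3.67
tcp_pos: [462.6, 330.1, 29.8]
eef_rot: [3.139, 0.006, 0.03]
wrist_force: [-1.1, -0.7, -0.3]
finger_gap: 42.9
gripper_force: 0.0
```

Emit:
move_arm(
  motion=[
    {"delta_pos":[0,0,0],"delta_rot":[0,0,0],"fingers":-0.5},
    {"delta_pos":[0,0,0],"delta_rot":[0,0,0],"fingers":-0.8},
    {"delta_pos":[0,0,0],"delta_rot":[0,0,0],"fingers":-1},
    {"delta_pos":[0,0,0],"delta_rot":[0,0,0],"fingers":-1},
    {"delta_pos":[0,0,0],"delta_rot":[0,0,0],"fingers":-1},
    {"delta_pos":[0,0,0],"delta_rot":[0,0,0],"fingers":-1},
    {"delta_pos":[0,0,0],"delta_rot":[0,0,0],"fingers":-1},
    {"delta_pos":[0,0,0],"delta_rot":[0,0,0],"fingers":-1},
  ],
  squeeze=40,
)

```text
time: 4.33
tcp_pos: [465.1, 331.4, 33.2]
eef_rot: [-3.141, -0.0, 0.03]
wrist_force: [-1.4, -0.4, -0.3]
finger_gap: -0.1
gripper_force: 0.0
```

Run:
```python
from h import *
print(ctrl.read_state()["tcp_pos"],ctrl.read_state()["finger_gap"])
t,_=optics.camera("top"); s,d=optics.camera("scene"); cv2.imwrite("pics/top1.png",t);cv2.imwrite("pics/scene1.png",s)
a=cv2.resize(t[220:290,75:155],(400,350),interpolation=cv2.INTER_CUBIC); b=cv2.resize(s[180:250,360:440],(400,350),interpolation=cv2.INTER_CUBIC)
cv2.imwrite("pics/c1.png",np.hstack([a,b]))
```

```text
[465.11764601 331.4469766   33.21293234] -0.1420631107981931
```

View pics/c1.png

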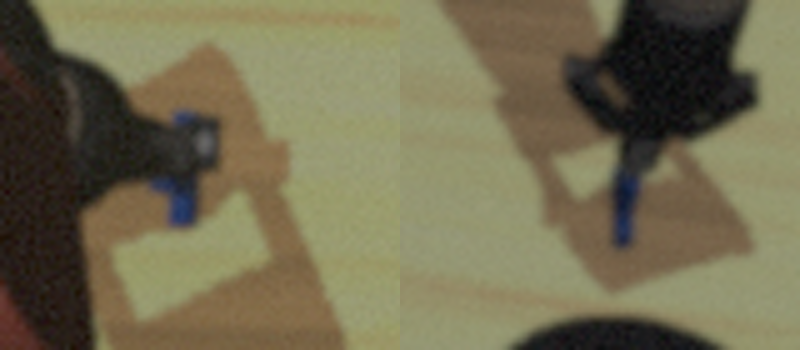

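Run:
```python
from fit import *
for n,o,k in(("top",(75,220),5),("scene",(360,180),5)):
    q=project(n,[[465,331.4,19],[465,331.4,33],[465,331.4,60],[465,331.4,90]]); print(n,((q-o)*k).round(0).tolist())
t=cv2.imread("pics/top1.png"); s=cv2.imread("pics/scene1.png")
for n,im,roi,o in(("top",t,(95,235,130,272),(75,220)),("scene",s,(380,185,420,240),(360,180))):
    hsv=cv2.cvtColor(im,cv2.COLOR_BGR2HSV); b=cv2.inRange(hsv,(105,110,30),(130,255,255)); x0,y0,x1,y1=roi; ys,xs=np.nonzero(b[y0:y1,x0:x1]); 
    print(n,len(xs),(xs+x0).min(),(xs+x0).max(),(ys+y0).min(),(ys+y0).max())
    im0=cv2.imread(f"pics/{n}0.png"); b=cv2.inRange(cv2.cvtColor(im0,cv2.COLOR_BGR2HSV),(105,110,30),(130,255,255)); ys,xs=np.nonzero(b[y0:y1,x0:x1]); print(" before",len(xs),(xs+x0).min(),(xs+x0).max(),(ys+y0).min(),(ys+y0).max())
```

```text
top [[176.0, 165.0], [166.0, 163.0], [148.0, 158.0], [126.0, 152.0]]
scene [[217.0, 193.0], [221.0, 180.0], [229.0, 154.0], [238.0, 125.0]]
top 20 108 112 256 263
 before 94 106 113 243 264
scene 23 404 406 216 227
 before 33 404 406 213 227
```

Run:
```python
from fit import *
np.set_printoptions(linewidth=220)
for n,roi in(("top",(98,238,124,268)),("scene",(392,200,420,234))):
    im,d=optics.camera(n); x0,y0,x1,y1=roi
    ys,xs=np.mgrid[y0:y1:2,x0:x1:2]; P=cloud(n,np.c_[xs.ravel(),ys.ravel()],d[ys,xs].ravel()).reshape(*xs.shape,3)
    print(n); print("z");print(P[...,2].round(0).astype(int)); print("y"); print(P[...,1].round(0).astype(int)[::4]); print("x"); print(P[...,0].round(0).astype(int)[:,::4].T)
```

```text
top
z
[[ 194  183   -1   -3    5    0    0    1    0    3   -2   -3   -4]
 [ 201  188   -1    0   -2   -2    5    0    2   -3    3    2    0]
 [ 206  194  181    3    0    3    4    1   -1   -1   -1    3    3]
 [ 206  194  183  171  164    3   17  137  142  146  142    1    0]
 [ 208  196  184  171  164  158  116  135  142  141  140    2    3]
 [ 203  192  184  171  153  153  151  151  144  142  143   -2    0]
 [ 203  191  182  171  165  158  153  151  145  141  138   -1   -3]
 [ 198  190  169  165  158  107  122  135  139  144  142    0   -2]
 [ 192  180  119  106   82  110  120  135  133  138    0    2    4]
 [ 184  140  124   94   75   57  101   17    2    1   -1    4    2]
 [   1    0    0   -2   45   46   39   27    3    3   -3    0    1]
 [   1   -1    2   -2    0    4   12   15   -1   -4    0    1    3]
 [  -3    5   -1    0    0    2   12   13   -6   -3    5    1    4]
 [   0   -2    4    1   -1    0   18   16    1   -1   -1    0    0]
 [   7   -1 1236    1    6    2    2    0   -4    3    2   -2    0]]
y
[[299 299 364 359 351 347 342 336 331 325 321 316 311]
 [292 292 292 29
[... 1539 characters left out ...]
    2    1    1    0 1177    1    1    0]
 [   1    0   -2   -1    3   -1    1   -1    5    1   -4    0   -2   -2]]
y
[[296 302 287 293 304 311 338 317 324 331 338 341 347 101]
 [296 303 309 317 324 331 322 325 334 339 345 372 380 364]
 [296 304 309 317 323 328 329 335 350 358 365 372 378 386]
 [296 303 309 316 323 329 334 343 350 357 365 372 377 385]
 [297 303 310 317 323 330 337 344 349 357 364 370 377 384]]
x
[[362 380 388 397 407 413 425 436 443 452 463 467 479 490 498 506 515]
 [459 482 483 478 400 409 422 429 443 443 454 464 478 485 492 504 512]
 [481 485 489 478 473 478 477 485 441 444 452 462 472 483 490 498 510]
 [484 484 473 476 392 401 413 420 432 442 450 460 469 474 486 493 500]]
```

Run:
```python
from fit import *
n="scene"; D=[]
im,d=optics.camera(n); ys,xs=np.mgrid[200:232,396:418]; P=cloud(n,np.c_[xs.ravel(),ys.ravel()],d[ys,xs].ravel()).reshape(*xs.shape,3)
for r in range(6,32):
    m=P[r,:,2]>8; 
    if m.any(): print(200+r,[(396+c,*P[r,c].round(0).astype(int),im[200+r,396+c].tolist()) for c in np.nonzero(m)[0]][::2])
print(ctrl.read_state())
```

```text
206 [(np.int64(400), np.int64(478), np.int64(306), np.int64(95), [51, 64, 77]), (np.int64(402), np.int64(480), np.int64(311), np.int64(99), [40, 52, 60]), (np.int64(404), np.int64(473), np.int64(319), np.int64(92), [29, 36, 35]), (np.int64(406), np.int64(481), np.int64(324), np.int64(102), [19, 14, 18]), (np.int64(408), np.int64(481), np.int64(330), np.int64(104), [21, 20, 18]), (np.int64(410), np.int64(478), np.int64(337), np.int64(101), [14, 13, 15]), (np.int64(412), np.int64(483), np.int64(341), np.int64(108), [15, 20, 21]), (np.int64(414), np.int64(478), np.int64(349), np.int64(103), [25, 27, 31]), (np.int64(416), np.int64(475), np.int64(356), np.int64(101), [12, 23, 25])]
207 [(np.int64(403), np.int64(459), np.int64(320), np.int64(71), [49, 67, 72]), (np.int64(405), np.int64(478), np.int64(322), np.int64(93), [24, 26, 28]), (np.int64(407), np.int64(481), np.int64(328), np.int64(98), [32, 32, 35]), (np.int64(409), np.int64(473), np.int64(336), np.int64(90), [29, 26, 19]), (np.int64(411), np.int64(1445), np.int64(101), np.int64(1177), [28, 29, 30]), (np.int64(413), np.int64(479), 
[... 5751 characters left out ...]
np.int64(1177), [72, 96, 115])]
{'time': 4.5833, 'joints': array([4.96248346e-01, 3.26887837e-01, 1.85703677e+00, 7.41380309e-06,
       9.57865724e-01, 2.03713679e+00]), 'qd': array([-0.00060721,  0.00112725, -0.00172535,  0.00139395,  0.00013239,
       -0.00091142]), 'tau': array([-1.20476258e-05, -3.83163536e+01, -2.44766772e+01,  1.85781694e-06,
        1.00180594e-03,  1.60605310e-05]), 'tcp_pos': array([464.97660551, 331.36164922,  32.89980161]), 'eef_rot': array([3.14150919e+00, 1.79298441e-04, 2.99036108e-02]), 'wrist_force': array([0.37424333, 0.45377277, 0.66073187]), 'torque': array([-0.01913017, -0.03464096, -0.01005623]), 'gripper_force': 0.0, 'finger_gap': 0.08955734775679584}
```

Emit:
move_arm(
  motion=[
    {"delta_pos":[0,0,1],"delta_rot":[0,0,0],"fingers":-1},
    {"delta_pos":[0,0,3],"delta_rot":[0,0,0],"fingers":-1},
    {"delta_pos":[0,0,6],"delta_rot":[0,0,0],"fingers":-1},
    {"delta_pos":[0,0,8],"delta_rot":[0,0,0],"fingers":-1},
    {"delta_pos":[0,0,8],"delta_rot":[0,0,0],"fingers":-1},
  ],
)

```text
time: 5.0
tcp_pos: [469.1, 333.6, 119.5]
eef_rot: [-3.137, -0.01, 0.03]
wrist_force: [1.5, 0.5, 0.6]
finger_gap: -0.4
gripper_force: 0.0
```

Run:
```python
from h import *
t,_=optics.camera("top"); s,d=optics.camera("scene"); cv2.imwrite("pics/top2.png",t);cv2.imwrite("pics/scene2.png",s)
a=cv2.resize(t[220:290,75:155],(400,350),interpolation=cv2.INTER_CUBIC); b=cv2.resize(s[170:240,360:440],(400,350),interpolation=cv2.INTER_CUBIC)
cv2.imwrite("pics/c2.png",np.hstack([a,b]))
```

```text
(no output)
```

View pics/c2.png

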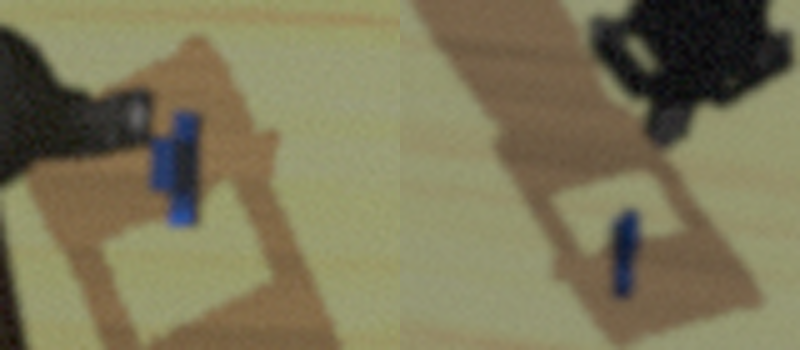

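Run:
```python
from h import *
st=ctrl.read_state(); print(st["tcp_pos"],st["finger_gap"])
p=st["tcp_pos"]
for z in (p[2]-14,p[2],p[2]+10,p[2]+20): print(z,project("scene",[[p[0],p[1],z],[p[0]+11,p[1],z]]).round(1).tolist())
im,d=optics.camera("scene"); ys,xs=np.mgrid[188:204,402:424]; P=cloud("scene",np.c_[xs.ravel(),ys.ravel()],d[ys,xs].ravel())
P=P[(P[:,2]>15)&(P[:,2]<1000)]; print(len(P)); P=P[np.argsort(P[:,2])]; print(P[:16].round(0).astype(int).tolist())
```

```text
[466.07129365 331.99655762 114.8240592 ] 0.08122149688702515
100.82405920129862 [[408.5, 203.2], [408.5, 205.7]]
114.82405920129862 [[409.4, 200.3], [409.4, 202.9]]
124.82405920129862 [[410.0, 198.3], [410.1, 200.8]]
134.8240592012986 [[410.6, 196.2], [410.7, 198.8]]
134
[[476, 336, 133], [478, 333, 135], [480, 329, 136], [475, 333, 137], [479, 339, 137], [474, 323, 138], [477, 329, 138], [473, 326, 138], [477, 335, 139], [475, 344, 143], [473, 328, 143], [480, 337, 143], [480, 341, 143], [475, 347, 144], [471, 325, 145], [476, 321, 145]]
```

Emit:
move_arm(
  motion=[
    {"delta_pos":[0,-4,-3],"delta_rot":[0,0,0],"fingers":-1},
    {"delta_pos":[0,-5,-7],"delta_rot":[0,0,0],"fingers":-1},
    {"delta_pos":[0,-5,-10],"delta_rot":[0,0,0],"fingers":-1},
    {"delta_pos":[0,-5,-11.5],"delta_rot":[0,0,0],"fingers":-1},
    {"delta_pos":[0,-5,-12],"delta_rot":[0,0,0],"fingers":-1},
    {"delta_pos":[0,-5,-12],"delta_rot":[0,0,0],"fingers":-1},
  ],
)

```text
time: 5.65
tcp_pos: [462.1, 280.0, -10.1]
eef_rot: [3.139, 0.006, 0.03]
wrist_force: [-0.4, 0.7, 0.6]
finger_gap: 0.2
gripper_force: 0.0
```

Emit:
move_arm(
  motion=[
    {"delta_pos":[0,0,-0.2],"delta_rot":[0,0,0],"fingers":-1},
    {"delta_pos":[0,0,-0.4],"delta_rot":[0,0,0],"fingers":-1},
    {"delta_pos":[0,0,-0.5],"delta_rot":[0,0,0],"fingers":-1},
    {"delta_pos":[0,0,-0.5],"delta_rot":[0,0,0],"fingers":-1},
  ],
)

```text
time: 5.98
tcp_pos: [466.1, 282.1, -10.8]
eef_rot: [-3.141, -0.002, 0.03]
wrist_force: [0.6, -0.5, 0.5]
finger_gap: 0.0
gripper_force: 0.0
```

Emit:
move_arm(
  motion=[
    {"delta_pos":[0,0,-0.1],"delta_rot":[0,0,0],"fingers":-1},
    {"delta_pos":[0,0,-0.2],"delta_rot":[0,0,0],"fingers":-1},
    {"delta_pos":[0,0,-0.3],"delta_rot":[0,0,0],"fingers":-1},
    {"delta_pos":[0,0,-0.3],"delta_rot":[0,0,0],"fingers":-1},
  ],
)

```text
time: 6.32
tcp_pos: [464.9, 281.4, -15.1]
eef_rot: [3.142, 0.0, 0.03]
wrist_force: [0.4, 0.6, 0.9]
finger_gap: -0.2
gripper_force: 0.0
```

Emit:
move_arm(
  motion=[
    {"delta_pos":[0,0,-0.1],"delta_rot":[0,0,0],"fingers":-1},
    {"delta_pos":[0,0,-0.15],"delta_rot":[0,0,0],"fingers":-1},
    {"delta_pos":[0,0,-0.15],"delta_rot":[0,0,0],"fingers":-1},
  ],
)

```text
time: 6.57
tcp_pos: [465.1, 281.4, -16.2]
eef_rot: [3.142, 0.0, 0.03]
wrist_force: [-1.1, -1.1, 3.3]
finger_gap: -0.3
gripper_force: 1.5
```

Emit:
move_arm(
  motion=[
    {"delta_pos":[0,0,-0.1],"delta_rot":[0,0,0],"fingers":-1},
    {"delta_pos":[0,0,-0.15],"delta_rot":[0,0,0],"fingers":-1},
    {"delta_pos":[0,0,-0.15],"delta_rot":[0,0,0],"fingers":-1},
  ],
)

```text
time: 6.82
tcp_pos: [465.1, 281.4, -16.3]
eef_rot: [3.141, 0.001, 0.03]
wrist_force: [-5.1, -1.6, 12.4]
finger_gap: -0.1
gripper_force: 6.6
```

Emit:
move_arm(
  motion=[
    {"delta_pos":[0,0,3.5],"delta_rot":[0,0,0],"fingers":0},
    {"delta_pos":[0,0,7],"delta_rot":[0,0,0],"fingers":0},
    {"delta_pos":[0,2.5,9],"delta_rot":[0,0,0],"fingers":0},
    {"delta_pos":[0,5.2,9],"delta_rot":[0,0,0],"fingers":0},
    {"delta_pos":[0,5.2,9],"delta_rot":[0,0,0],"fingers":0},
    {"delta_pos":[0,5.2,6],"delta_rot":[0,0,0],"fingers":0},
    {"delta_pos":[0,5.2,3.5],"delta_rot":[0,0,0],"fingers":0},
    {"delta_pos":[0,5.2,2.1],"delta_rot":[0,0,0],"fingers":0},
  ],
)

```text
time: 7.48
tcp_pos: [462.6, 331.9, -0.3]
eef_rot: [3.139, 0.004, 0.031]
wrist_force: [-1.0, -0.4, -0.6]
finger_gap: 43.1
gripper_force: 0.0
```

Emit:
move_arm(
  motion=[
    {"delta_pos":[0,0,0],"delta_rot":[0,0,0],"fingers":0},
    {"delta_pos":[0,0,0],"delta_rot":[0,0,0],"fingers":-0.3},
    {"delta_pos":[0,0,0],"delta_rot":[0,0,0],"fingers":-0.6},
    {"delta_pos":[0,0,0],"delta_rot":[0,0,0],"fingers":-0.8},
    {"delta_pos":[0,0,0],"delta_rot":[0,0,0],"fingers":-1},
    {"delta_pos":[0,0,0],"delta_rot":[0,0,0],"fingers":-1},
    {"delta_pos":[0,0,0],"delta_rot":[0,0,0],"fingers":-1},
    {"delta_pos":[0,0,0],"delta_rot":[0,0,0],"fingers":-1},
  ],
  squeeze=40,
)

```text
time: 8.15
tcp_pos: [465.8, 333.8, 4.0]
eef_rot: [-3.141, -0.002, 0.03]
wrist_force: [-0.6, 0.1, 3.2]
finger_gap: 11.4
gripper_force: 43.6
```

Run:
```python
from h import *
s=ctrl.read_state(); print(s["tcp_pos"],s["eef_rot"],s["finger_gap"],s["wrist_force"])
```

```text
[465.76728298 333.77281874   3.97344921] [-3.14093137e+00 -1.50288196e-03  3.00219559e-02] 11.387541467651374 [-0.58538912  0.06462715  3.22534013]
```

Emit:
move_arm(
  motion=[
    {"delta_pos":[0,0,2],"delta_rot":[0,0,0],"fingers":-1},
    {"delta_pos":[0,0,5],"delta_rot":[0,0,0],"fingers":-1},
    {"delta_pos":[0,0,9],"delta_rot":[0,0,0],"fingers":-1},
    {"delta_pos":[0,0,12],"delta_rot":[0,0,0],"fingers":-1},
    {"delta_pos":[1.5,-3.5,13],"delta_rot":[0,0,-1],"fingers":-1},
    {"delta_pos":[3,-7,13],"delta_rot":[0,0,-2.75],"fingers":-1},
    {"delta_pos":[4.5,-10,13],"delta_rot":[0,0,-2.75],"fingers":-1},
    {"delta_pos":[5.5,-14,13],"delta_rot":[0,0,-2.75],"fingers":-1},
  ],
)

```text
time: 8.82
tcp_pos: [521.6, 193.3, 134.2]
eef_rot: [-3.14, -0.003, -0.016]
wrist_force: [0.1, -0.0, -1.2]
finger_gap: 11.5
gripper_force: 43.2
```

Emit:
move_arm(
  motion=[
    {"delta_pos":[1,-3.5,0],"delta_rot":[0,0,0],"fingers":-1},
    {"delta_pos":[2,-7,0],"delta_rot":[0,0,0],"fingers":-1},
    {"delta_pos":[3,-10.5,0],"delta_rot":[0,0,0],"fingers":-1},
    {"delta_pos":[4,-14,0],"delta_rot":[0,0,0],"fingers":-1},
    {"delta_pos":[5,-17.5,0],"delta_rot":[0,0,0],"fingers":-1},
    {"delta_pos":[6,-21,0],"delta_rot":[0,0,0],"fingers":-1},
    {"delta_pos":[7,-24.5,0],"delta_rot":[0,0,0],"fingers":-1},
    {"delta_pos":[7,-24.5,0],"delta_rot":[0,0,0],"fingers":-1},
  ],
)

```text
time: 9.48
tcp_pos: [592.0, -58.1, 133.7]
eef_rot: [3.138, -0.003, -0.023]
wrist_force: [0.5, 0.3, -1.0]
finger_gap: 11.4
gripper_force: 43.2
```

Emit:
move_arm(
  motion=[
    {"delta_pos":[1.2,-4,0],"delta_rot":[0,0,0],"fingers":-1},
    {"delta_pos":[2.4,-8,0],"delta_rot":[0,0,0],"fingers":-1},
    {"delta_pos":[2.4,-8.5,-2],"delta_rot":[0,0,0],"fingers":-1},
    {"delta_pos":[2.4,-8.5,-4.3],"delta_rot":[0,0,0],"fingers":-1},
    {"delta_pos":[2.4,-8.5,-4.3],"delta_rot":[0,0,0],"fingers":-1},
    {"delta_pos":[2.4,-8.5,-4.3],"delta_rot":[0,0,0],"fingers":-1},
  ],
)

```text
time: 9.98
tcp_pos: [611.9, -135.6, 87.9]
eef_rot: [-3.14, 0.005, -0.018]
wrist_force: [0.2, -0.3, -0.7]
finger_gap: 11.2
gripper_force: 43.2
```

Run:
```python
from h import *
st=ctrl.read_state(); p=st["tcp_pos"]; print(p,st["eef_rot"],st["wrist_force"])
t,dt=optics.camera("top"); s,ds=optics.camera("scene"); cv2.imwrite("pics/top3.png",t);cv2.imwrite("pics/scene3.png",s)
a=cv2.resize(t[150:235,235:325],(400,378),interpolation=cv2.INTER_CUBIC); b=cv2.resize(s[180:265,235:325],(400,378),interpolation=cv2.INTER_CUBIC)
cv2.imwrite("pics/c3.png",np.hstack([a,b]))
```

```text
[ 611.91816186 -135.64111065   87.89721424] [-3.13972252  0.00502503 -0.01820096] [ 0.16249081 -0.339737   -0.70402656]
```

View pics/c3.png

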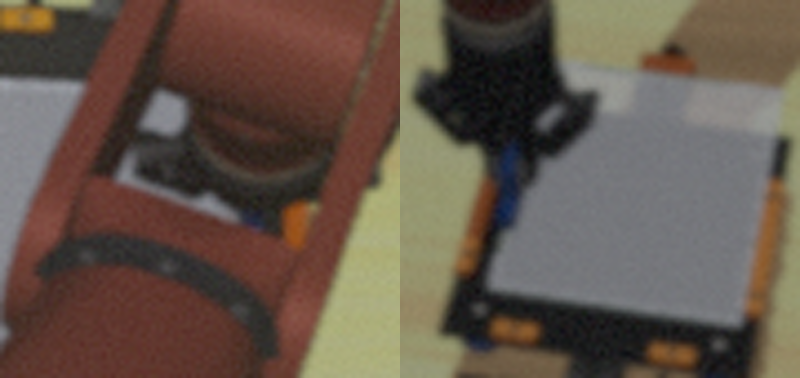

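```bash
cat > loc.py <<'E'
from fit import *
import sys
PB=np.array([617.2605,-54.628,-.0165,576.0076,-47.0222,-.0236])
def run(im,st,roi,x0=None):
    z=st["tcp_pos"][2]-3.97; dz=np.array([0,0,z]); yaw=st["eef_rot"][2]
    def model(q): 
        p=[q[0],q[1],yaw]; return bed(PB)+[(4,place(box(-30,30,-6,6,0,14),p)+dz),(4,place(box(-14,14,-6,6,0,44),p)+dz),(5,place(box(-30,30,-6,6,13.9,14),p)+dz),(4,place(box(-14,14,-6,6,13.9,44),p)+dz),]
    x0_,y0,x1,y1=roi; w=np.ones((y1-y0,x1-x0_),bool)
    r,f=fit("scene",im,model,[st["tcp_pos"][0],st["tcp_pos"][1]+1.9],roi,w,np.array([3.,3.]))
    d=r-PB[:2]; c,s=np.cos(PB[2]),np.sin(PB[2]); print("packer scene",r.round(2),f,"bed rel",(c*d[0]+s*d[1]).round(2),(-s*d[0]+c*d[1]).round(2),"minus tcp",(r-st["tcp_pos"][:2]).round(2))
    return model(r)
E
python3 - <<'E'
from loc import *
st=ctrl.read_state(); im,_=optics.camera("scene"); cv2.imwrite("pics/scene4.png",im); print(st["tcp_pos"],ctrl.read_state()["tcp_pos"])
st=ctrl.read_state()
for roi in((248,216,272,238),(250,219,270,238),(246,213,270,236)): m=run(im,st,roi)
for n in range(1): 
    d=PB[3:5]-PB[:2]; print(d)
v=cv2.resize(im[195:245,240:290],(500,500),interpolation=cv2.INTER_CUBIC)
for l,P in m:
    h=cv2.convexHull((((project("scene",P)+.5)-[240,195])*10).astype(np.float32)).astype(int); cv2.polylines(v,[h],True,(0,0,255) if l>3 else (0,255,0),1)
cv2.imwrite("pics/c4.png",v)
E
```

```text
[ 614.44422418 -135.97586706   90.82543059] [ 615.02989014 -136.09217832   91.55802618]
packer scene [ 613.47 -131.91] 130.61339465811642 bed rel -2.51 -77.34 minus tcp [-1.56  4.18]
packer scene [ 614.53 -132.9 ] 96.08670469898857 bed rel -1.44 -78.31 minus tcp [-0.5   3.19]
packer scene [ 576.47 -126.92] 305.34094916129055 bed rel -39.59 -72.96 minus tcp [-38.56   9.17]
[-41.2529   7.6058]
```

View pics/c4.png

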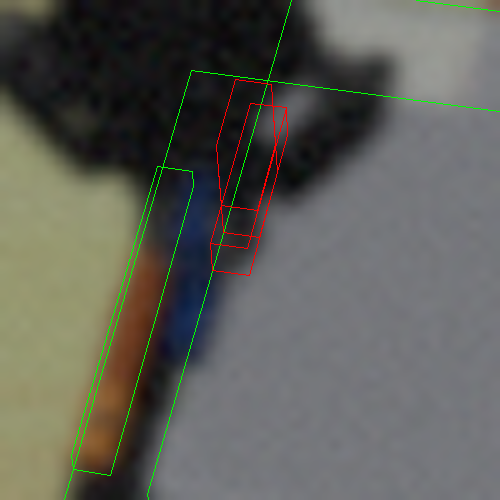

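Run:
```python
from loc import *
im,_=optics.camera("scene"); st=ctrl.read_state(); print(st["tcp_pos"],st["eef_rot"])
for roi in((250,219,270,238),(250,220,268,240),(252,221,270,236),(248,218,272,238)): m=run(im,st,roi)
```

```text
[ 615.28679782 -136.21479419   91.87928952] [ 3.14071371e+00 -2.86562950e-03 -1.69516092e-02]
packer scene [ 613.31 -133.29] 93.94575966342585 bed rel -2.66 -78.72 minus tcp [-1.98  2.92]
packer scene [ 614.21 -133.74] 82.21766144486939 bed rel -1.74 -79.16 minus tcp [-1.08  2.47]
packer scene [ 613.91 -133.95] 51.203857615822834 bed rel -2.04 -79.37 minus tcp [-1.38  2.26]
packer scene [ 613.31 -132.76] 98.45332790970369 bed rel -2.66 -78.19 minus tcp [-1.98  3.45]
```

Emit:
move_arm(
  motion=[
    {"delta_pos":[0.1,-0.4,0],"delta_rot":[0,0,0],"fingers":-1},
    {"delta_pos":[0.1,-0.7,0],"delta_rot":[0,0,0],"fingers":-1},
    {"delta_pos":[0.1,-0.7,-0.5],"delta_rot":[0,0,0],"fingers":-1},
    {"delta_pos":[0.1,-0.7,-1],"delta_rot":[0,0,0],"fingers":-1},
    {"delta_pos":[0.1,-0.7,-1.4],"delta_rot":[0,0,0],"fingers":-1},
    {"delta_pos":[0.1,-0.7,-1.4],"delta_rot":[0,0,0],"fingers":-1},
    {"delta_pos":[0.1,-0.7,-1.4],"delta_rot":[0,0,0],"fingers":-1},
    {"delta_pos":[0.1,-0.7,-1.4],"delta_rot":[0,0,0],"fingers":-1},
  ],
)

```text
time: 10.85
tcp_pos: [614.9, -143.5, 75.7]
eef_rot: [-3.141, 0.0, -0.018]
wrist_force: [-0.0, -0.0, -1.1]
finger_gap: 11.2
gripper_force: 43.2
```

Emit:
move_arm(
  motion=[
    {"delta_pos":[0,0,0],"delta_rot":[0,0,0],"fingers":-1},
    {"delta_pos":[0,0,0],"delta_rot":[0,0,0],"fingers":-1},
    {"delta_pos":[0,0,0],"delta_rot":[0,0,0],"fingers":-1},
  ],
)

```text
time: 11.1
tcp_pos: [615.2, -143.6, 76.2]
eef_rot: [3.141, -0.0, -0.018]
wrist_force: [0.4, -0.0, -0.2]
finger_gap: 11.0
gripper_force: 43.2
```

Emit:
move_arm(
  motion=[
    {"delta_pos":[0,0,-0.06],"delta_rot":[0,0,0],"fingers":-1},
    {"delta_pos":[0,0,-0.12],"delta_rot":[0,0,0],"fingers":-1},
    {"delta_pos":[0,0,-0.12],"delta_rot":[0,0,0],"fingers":-1},
    {"delta_pos":[0,0,-0.12],"delta_rot":[0,0,0],"fingers":-1},
  ],
)

```text
time: 11.43
tcp_pos: [615.0, -143.5, 74.7]
eef_rot: [-3.142, 0.0, -0.018]
wrist_force: [-0.6, 0.1, 0.1]
finger_gap: 11.0
gripper_force: 43.2
```

Emit:
move_arm(
  motion=[
    {"delta_pos":[0,-0.15,0],"delta_rot":[0,0,0],"fingers":-1},
    {"delta_pos":[0,-0.3,0],"delta_rot":[0,0,0],"fingers":-1},
    {"delta_pos":[0,-0.4,0],"delta_rot":[0,0,0],"fingers":-1},
    {"delta_pos":[0,-0.4,0],"delta_rot":[0,0,0],"fingers":-1},
    {"delta_pos":[0,-0.4,0],"delta_rot":[0,0,0],"fingers":-1},
  ],
)

```text
time: 11.85
tcp_pos: [615.0, -147.7, 74.8]
eef_rot: [-3.142, 0.0, -0.018]
wrist_force: [-0.2, -0.7, 0.3]
finger_gap: 11.1
gripper_force: 43.2
```

Emit:
move_arm(
  motion=[
    {"delta_pos":[0,-0.05,0],"delta_rot":[0,0,0],"fingers":-1},
    {"delta_pos":[0,-0.1,0],"delta_rot":[0,0,0],"fingers":-1},
    {"delta_pos":[0,-0.1,0],"delta_rot":[0,0,0],"fingers":-1},
    {"delta_pos":[0,-0.1,0],"delta_rot":[0,0,0],"fingers":-1},
  ],
)

```text
time: 12.18
tcp_pos: [615.1, -148.6, 74.8]
eef_rot: [-3.142, -0.0, -0.018]
wrist_force: [0.2, 0.1, -0.3]
finger_gap: 11.2
gripper_force: 43.2
```

Emit:
move_arm(
  motion=[
    {"delta_pos":[0,-0.05,0],"delta_rot":[0,0,0],"fingers":-1},
    {"delta_pos":[0,-0.1,0],"delta_rot":[0,0,0],"fingers":-1},
    {"delta_pos":[0,-0.1,0],"delta_rot":[0,0,0],"fingers":-1},
    {"delta_pos":[0,-0.1,0],"delta_rot":[0,0,0],"fingers":-1},
  ],
)

```text
time: 12.52
tcp_pos: [615.1, -149.6, 74.8]
eef_rot: [-3.142, -0.0, -0.018]
wrist_force: [0.0, -0.6, -0.2]
finger_gap: 11.2
gripper_force: 43.2
```

Emit:
move_arm(
  motion=[
    {"delta_pos":[0,-0.05,0],"delta_rot":[0,0,0],"fingers":-1},
    {"delta_pos":[0,-0.1,0],"delta_rot":[0,0,0],"fingers":-1},
    {"delta_pos":[0,-0.1,0],"delta_rot":[0,0,0],"fingers":-1},
    {"delta_pos":[0,-0.1,0],"delta_rot":[0,0,0],"fingers":-1},
  ],
)

```text
time: 12.85
tcp_pos: [615.1, -149.9, 74.8]
eef_rot: [-3.14, 0.0, -0.018]
wrist_force: [-0.4, 2.6, 0.3]
finger_gap: 11.1
gripper_force: 43.3
```

Run:
```python
from loc import *
im,_=optics.camera("scene"); st=ctrl.read_state(); print(st["tcp_pos"],st["wrist_force"])
o=(-2,6)
for roi in((250,222,270,241),(248,224,268,244),(250,224,268,240)): m=run(im,st,roi)
```

```text
[ 615.05429346 -149.83339109   74.79000811] [ 0.09240967  2.71869217 -0.57712104]
packer scene [ 616.6  -146.89] 55.31045903804603 bed rel 0.86 -92.26 minus tcp [1.54 2.94]
packer scene [ 616.51 -146.32] 47.8805263793096 bed rel 0.76 -91.69 minus tcp [1.45 3.51]
packer scene [ 616.44 -146.41] 39.165376004114194 bed rel 0.7 -91.78 minus tcp [1.39 3.43]
```

Emit:
move_arm(
  motion=[
    {"delta_pos":[0,0.1,0],"delta_rot":[0,0,0],"fingers":-1},
    {"delta_pos":[0,0.2,0],"delta_rot":[0,0,0],"fingers":-1},
    {"delta_pos":[0,0.2,0],"delta_rot":[0,0,0],"fingers":-1},
    {"delta_pos":[0,0.2,0],"delta_rot":[0,0,0],"fingers":-1},
  ],
)

```text
time: 13.23
tcp_pos: [615.0, -149.1, 74.8]
eef_rot: [3.141, -0.0, -0.018]
wrist_force: [-0.1, 0.0, -1.3]
finger_gap: 11.0
gripper_force: 43.2
```

Emit:
move_arm(
  motion=[
    {"delta_pos":[0,0,-0.06],"delta_rot":[0,0,0],"fingers":-1},
    {"delta_pos":[0,0,-0.12],"delta_rot":[0,0,0],"fingers":-1},
    {"delta_pos":[0,0,-0.18],"delta_rot":[0,0,0],"fingers":-1},
    {"delta_pos":[0,0,-0.18],"delta_rot":[0,0,0],"fingers":-1},
    {"delta_pos":[0,0,-0.18],"delta_rot":[0,0,0],"fingers":-1},
  ],
)

```text
time: 13.65
tcp_pos: [614.9, -148.6, 72.9]
eef_rot: [3.142, 0.0, -0.018]
wrist_force: [-1.2, 0.0, 0.1]
finger_gap: 10.8
gripper_force: 43.2
```

Emit:
move_arm(
  motion=[
    {"delta_pos":[0,0,-0.06],"delta_rot":[0,0,0],"fingers":-1},
    {"delta_pos":[0,0,-0.12],"delta_rot":[0,0,0],"fingers":-1},
    {"delta_pos":[0,0,-0.18],"delta_rot":[0,0,0],"fingers":-1},
    {"delta_pos":[0,0,-0.2],"delta_rot":[0,0,0],"fingers":-1},
    {"delta_pos":[0,0,-0.2],"delta_rot":[0,0,0],"fingers":-1},
  ],
)

```text
time: 14.07
tcp_pos: [615.0, -148.6, 70.9]
eef_rot: [-3.142, 0.0, -0.018]
wrist_force: [1.0, -0.1, -0.1]
finger_gap: 11.5
gripper_force: 43.2
```

Emit:
move_arm(
  motion=[
    {"delta_pos":[0,0,-0.05],"delta_rot":[0,0,0],"fingers":-1},
    {"delta_pos":[0,0,-0.1],"delta_rot":[0,0,0],"fingers":-1},
    {"delta_pos":[0,0,-0.1],"delta_rot":[0,0,0],"fingers":-1},
  ],
)

```text
time: 14.32
tcp_pos: [615.1, -148.6, 70.1]
eef_rot: [3.142, -0.0, -0.018]
wrist_force: [-0.6, -0.3, -0.2]
finger_gap: 11.2
gripper_force: 43.3
```

Emit:
move_arm(
  motion=[
    {"delta_pos":[0,0,-0.04],"delta_rot":[0,0,0],"fingers":-1},
    {"delta_pos":[0,0,-0.06],"delta_rot":[0,0,0],"fingers":-1},
    {"delta_pos":[0,0,-0.06],"delta_rot":[0,0,0],"fingers":-1},
  ],
)

```text
time: 14.57
tcp_pos: [615.1, -148.6, 70.0]
eef_rot: [3.142, -0.0, -0.018]
wrist_force: [-1.7, 1.2, 2.9]
finger_gap: 10.9
gripper_force: 43.7
```

Emit:
move_arm(
  motion=[
    {"delta_pos":[0,0,-0.04],"delta_rot":[0,0,0],"fingers":-1},
    {"delta_pos":[0,0,-0.04],"delta_rot":[0,0,0],"fingers":-1},
    {"delta_pos":[0,0,-0.04],"delta_rot":[0,0,0],"fingers":-1},
  ],
)

```text
time: 14.82
tcp_pos: [615.2, -148.6, 70.0]
eef_rot: [3.142, -0.0, -0.018]
wrist_force: [-3.1, 1.4, 5.5]
finger_gap: 11.3
gripper_force: 44.1
```

Emit:
move_arm(
  motion=[
    {"delta_pos":[0,0,0.06],"delta_rot":[0,0,0],"fingers":-0.7},
    {"delta_pos":[0,0,0.06],"delta_rot":[0,0,0],"fingers":-0.5},
    {"delta_pos":[0,0,0.06],"delta_rot":[0,0,0],"fingers":-0.3},
    {"delta_pos":[0,0,0.06],"delta_rot":[0,0,0],"fingers":-0.3},
    {"delta_pos":[0,0,0.06],"delta_rot":[0,0,0],"fingers":-0.3},
    {"delta_pos":[0,0,0.06],"delta_rot":[0,0,0],"fingers":-0.3},
  ],
)

```text
time: 15.32
tcp_pos: [614.9, -148.5, 69.3]
eef_rot: [-3.141, 0.0, -0.018]
wrist_force: [-0.1, -0.1, 0.1]
finger_gap: 29.9
gripper_force: 0.0
```

Emit:
move_arm(
  motion=[
    {"delta_pos":[0,0,1],"delta_rot":[0,0,0],"fingers":-0.3},
    {"delta_pos":[0,0,3],"delta_rot":[0,0,0],"fingers":-0.3},
    {"delta_pos":[0,0,6],"delta_rot":[0,0,0],"fingers":-0.3},
    {"delta_pos":[0,0,9],"delta_rot":[0,0,0],"fingers":-0.3},
    {"delta_pos":[-4,0,9],"delta_rot":[0,0,0],"fingers":-0.3},
    {"delta_pos":[-8,0,9],"delta_rot":[0,0,0],"fingers":-0.3},
    {"delta_pos":[-12,0,9],"delta_rot":[0,0,0],"fingers":-0.3},
    {"delta_pos":[-16,0,9],"delta_rot":[0,0,0],"fingers":-0.3},
  ],
)

```text
time: 15.98
tcp_pos: [453.8, -148.5, 160.5]
eef_rot: [3.141, -0.001, -0.017]
wrist_force: [-0.4, -1.2, 0.4]
finger_gap: 30.0
gripper_force: 0.0
```

Emit:
move_arm(
  motion=[
    {"delta_pos":[-4,3,0],"delta_rot":[0,0,0],"fingers":0},
    {"delta_pos":[-8,6,0],"delta_rot":[0,0,0],"fingers":0.5},
    {"delta_pos":[-9.5,10,0],"delta_rot":[0,0,0],"fingers":1},
    {"delta_pos":[-9.5,10,0],"delta_rot":[0,0,0],"fingers":1},
    {"delta_pos":[-9.5,10,0],"delta_rot":[0,0,0],"fingers":1},
    {"delta_pos":[-9.5,10,0],"delta_rot":[0,0,0],"fingers":1},
  ],
)

```text
time: 16.48
tcp_pos: [360.4, -48.5, 160.5]
eef_rot: [3.14, -0.003, -0.016]
wrist_force: [1.1, 0.1, 0.8]
finger_gap: 85.5
gripper_force: 0.0
```

Run:
```python
from loc import *
t,dt=optics.camera("top"); s,ds=optics.camera("scene"); cv2.imwrite("pics/top5.png",t);cv2.imwrite("pics/scene5.png",s)
st=ctrl.read_state(); print(st["tcp_pos"],st["wrist_force"],st["time"],st["finger_gap"])
a=cv2.resize(t[130:280,200:330],(400,462),interpolation=cv2.INTER_CUBIC); b=cv2.resize(s[180:265,240:325],(400,400),interpolation=cv2.INTER_CUBIC); b=cv2.copyMakeBorder(b,0,62,0,0,cv2.BORDER_CONSTANT)
cv2.imwrite("pics/c5.png",np.hstack([a,b]))
```

```text
[361.29049645 -49.43001679 160.61620517] [ 0.28003499  0.14464133 -0.19802788] 16.5833 85.37788101471838
```

View pics/c5.png

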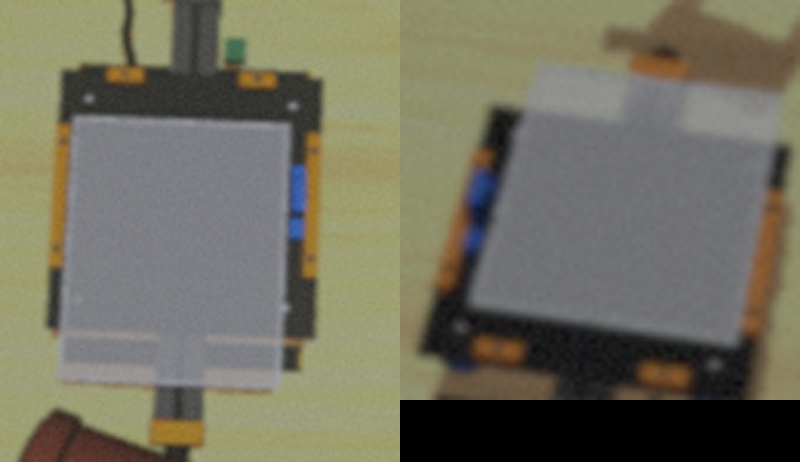

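Packer stands in the right gap (top crop 297,200), glass unmoved. Now to the front edge.

Emit:
move_arm(
  motion=[
    {"delta_pos":[2,-0.15,-1],"delta_rot":[0,0,0],"fingers":0},
    {"delta_pos":[4,-0.15,-3],"delta_rot":[0,0,0],"fingers":0},
    {"delta_pos":[5,-0.15,-6],"delta_rot":[0,0,0],"fingers":0},
    {"delta_pos":[6,-0.15,-9],"delta_rot":[0,0,0],"fingers":0},
    {"delta_pos":[6.5,-0.15,-11],"delta_rot":[0,0,0],"fingers":0},
    {"delta_pos":[6.5,-0.15,-12],"delta_rot":[0,0,0],"fingers":0},
    {"delta_pos":[6.5,-0.15,-12.1],"delta_rot":[0,0,0],"fingers":0},
    {"delta_pos":[6.5,-0.15,-12.1],"delta_rot":[0,0,0],"fingers":0},
  ],
)

```text
time: 17.25
tcp_pos: [425.0, -50.6, 38.3]
eef_rot: [-3.141, 0.002, -0.019]
wrist_force: [0.2, 0.5, 0.7]
finger_gap: 42.6
gripper_force: 0.0
```

Emit:
move_arm(
  motion=[
    {"delta_pos":[0.5,0,0],"delta_rot":[0,0,0],"fingers":0},
    {"delta_pos":[0.8,0,0],"delta_rot":[0,0,0],"fingers":0},
    {"delta_pos":[1.1,0,0],"delta_rot":[0,0,0],"fingers":0},
    {"delta_pos":[1.4,0,0],"delta_rot":[0,0,0],"fingers":0},
    {"delta_pos":[1.7,0,0],"delta_rot":[0,0,0],"fingers":0},
    {"delta_pos":[1.9,0,0],"delta_rot":[0,0,0],"fingers":0},
    {"delta_pos":[2,0,0],"delta_rot":[0,0,0],"fingers":0},
    {"delta_pos":[2,0,0],"delta_rot":[0,0,0],"fingers":0},
  ],
)

```text
time: 17.92
tcp_pos: [445.3, -50.1, 38.7]
eef_rot: [3.142, -0.0, -0.018]
wrist_force: [-0.1, -0.9, -0.3]
finger_gap: 42.3
gripper_force: 0.0
```

Run:
```python
from h import *
st=ctrl.read_state(); print(st["tcp_pos"],st["eef_rot"],st["wrist_force"],st["time"])
s,d=optics.camera("scene"); cv2.imwrite("pics/scene6.png",s)
cv2.imwrite("pics/c6.png",cv2.resize(s[165:245,245:345],(750,600),interpolation=cv2.INTER_CUBIC))
```

```text
[445.34094006 -50.0703243   38.71628772] [ 3.14151449e+00 -2.80804073e-04 -1.78498812e-02] [-0.05490903 -0.94108084 -0.27462809] 17.9167
```

View pics/c6.png

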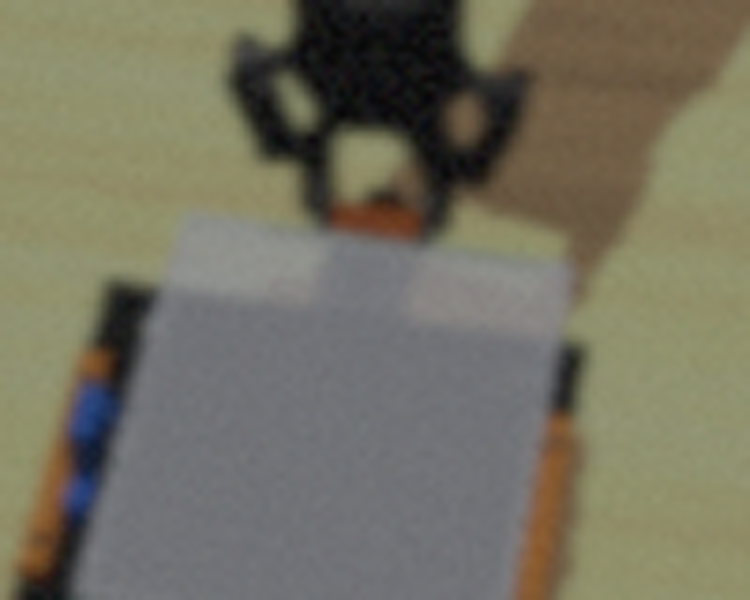

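Emit:
move_arm(
  motion=[
    {"delta_pos":[0.2,0,0],"delta_rot":[0,0,0],"fingers":0},
    {"delta_pos":[0.4,0,0],"delta_rot":[0,0,0],"fingers":0},
    {"delta_pos":[0.6,0,0],"delta_rot":[0,0,0],"fingers":0},
    {"delta_pos":[0.8,0,0],"delta_rot":[0,0,0],"fingers":0},
    {"delta_pos":[1.0,0,0],"delta_rot":[0,0,0],"fingers":0},
    {"delta_pos":[1.2,-0.01,0],"delta_rot":[0,0,0],"fingers":0},
    {"delta_pos":[1.4,-0.01,0],"delta_rot":[0,0,0],"fingers":0},
    {"delta_pos":[1.6,-0.01,0],"delta_rot":[0,0,0],"fingers":0},
  ],
)

```text
time: 18.63
tcp_pos: [460.4, -50.0, 38.3]
eef_rot: [-3.141, 0.002, -0.018]
wrist_force: [-2.9, 0.3, 1.9]
finger_gap: 42.6
gripper_force: 1.6
```

Emit:
move_arm(
  motion=[
    {"delta_pos":[0.2,0,0],"delta_rot":[0,0,0],"fingers":0},
    {"delta_pos":[0.4,0,0],"delta_rot":[0,0,0],"fingers":0},
    {"delta_pos":[0.6,-0.01,0],"delta_rot":[0,0,0],"fingers":0},
    {"delta_pos":[0.8,-0.01,0],"delta_rot":[0,0,0],"fingers":0},
    {"delta_pos":[1.0,-0.02,0],"delta_rot":[0,0,0],"fingers":0},
    {"delta_pos":[1.2,-0.02,0],"delta_rot":[0,0,0],"fingers":0},
    {"delta_pos":[1.2,-0.02,0],"delta_rot":[0,0,0],"fingers":0},
  ],
)

```text
time: 19.22
tcp_pos: [473.9, -50.4, 38.7]
eef_rot: [3.142, -0.001, -0.018]
wrist_force: [0.2, -0.6, -0.8]
finger_gap: 42.7
gripper_force: 0.4
```

Emit:
move_arm(
  motion=[
    {"delta_pos":[0.15,0,0],"delta_rot":[0,0,0],"fingers":0},
    {"delta_pos":[0.3,0,0],"delta_rot":[0,0,0],"fingers":0},
    {"delta_pos":[0.45,-0.01,0],"delta_rot":[0,0,0],"fingers":0},
    {"delta_pos":[0.6,-0.01,0],"delta_rot":[0,0,0],"fingers":0},
    {"delta_pos":[0.75,-0.01,0],"delta_rot":[0,0,0],"fingers":0},
  ],
)

```text
time: 19.63
tcp_pos: [480.6, -50.5, 38.7]
eef_rot: [3.142, 0.0, -0.018]
wrist_force: [-3.6, -0.2, 2.2]
finger_gap: 42.8
gripper_force: 1.9
```

```bash
cat > g.py <<'E'
from loc import *
s,d=optics.camera("scene"); cv2.imwrite("pics/scene7.png",s)
roi=(236,186,332,285); w=np.ones((99,96),bool); w[:36]=0;w[72:]=0; w[:60,:26]=0
f=lambda q: bed(np.r_[PB[:3],q]); r=fit("scene",s,f,PB[3:]+[28,0,0],roi,w,np.array([4,3,.01])); r=fit("scene",s,f,r[0],roi,w,np.array([2,1,.005]))
q=r[0]; dd=q[:2]-PB[:2]; c,sn=np.cos(PB[2]),np.sin(PB[2]); print("glass rel bed",c*dd[0]+sn*dd[1],-sn*dd[0]+c*dd[1],q[2]-PB[2],r[1])
st=ctrl.read_state(); print(st["tcp_pos"],st["wrist_force"],st["time"])
E
python3 g.py
```

```text
glass rel bed -14.077434219976253 8.026524466167503 -0.01133375342935529 63.59916541034569
[481.15608042 -50.53813133  38.74502535] [-2.3276519   0.09729043  0.24289346] 19.6833
```

Emit:
move_arm(
  motion=[
    {"delta_pos":[0.05,0,0],"delta_rot":[0,0,0],"fingers":0},
    {"delta_pos":[0.1,0,0],"delta_rot":[0,0,0],"fingers":0},
    {"delta_pos":[0.15,0,0],"delta_rot":[0,0,0],"fingers":0},
    {"delta_pos":[0.2,0,0],"delta_rot":[0,0,0],"fingers":0},
    {"delta_pos":[0.2,0,0],"delta_rot":[0,0,0],"fingers":0},
  ],
)

```text
time: 20.1
tcp_pos: [482.6, -50.5, 38.6]
eef_rot: [-3.142, -0.0, -0.018]
wrist_force: [-4.4, -0.8, 3.0]
finger_gap: 42.5
gripper_force: 2.1
```

Emit:
move_arm(
  motion=[
    {"delta_pos":[0.05,0,0],"delta_rot":[0,0,0],"fingers":0},
    {"delta_pos":[0.1,0,0],"delta_rot":[0,0,0],"fingers":0},
    {"delta_pos":[0.1,0,0],"delta_rot":[0,0,0],"fingers":0},
  ],
)

```text
time: 20.35
tcp_pos: [483.2, -50.5, 38.6]
eef_rot: [-3.142, 0.001, -0.018]
wrist_force: [-5.5, -0.7, 4.2]
finger_gap: 42.8
gripper_force: 2.6
```

Emit:
move_arm(
  motion=[
    {"delta_pos":[-0.4,0,0],"delta_rot":[0,0,0],"fingers":0},
    {"delta_pos":[-0.8,0,0],"delta_rot":[0,0,0],"fingers":0},
    {"delta_pos":[-0.8,0,-0.4],"delta_rot":[0,0,0],"fingers":0},
    {"delta_pos":[-0.8,0,-0.8],"delta_rot":[0,0,0],"fingers":0},
    {"delta_pos":[-0.8,0,-0.8],"delta_rot":[0,0,0],"fingers":0},
    {"delta_pos":[-0.8,0,-0.8],"delta_rot":[0,0,0],"fingers":0},
  ],
)

```text
time: 20.85
tcp_pos: [475.5, -50.4, 30.1]
eef_rot: [-3.141, 0.0, -0.018]
wrist_force: [-0.4, -0.9, 0.6]
finger_gap: 42.9
gripper_force: 0.0
```

Emit:
move_arm(
  motion=[
    {"delta_pos":[0.15,0,0],"delta_rot":[0,0,0],"fingers":0},
    {"delta_pos":[0.3,0,0],"delta_rot":[0,0,0],"fingers":0},
    {"delta_pos":[0.45,0,0],"delta_rot":[0,0,0],"fingers":0},
    {"delta_pos":[0.6,0,0],"delta_rot":[0,0,0],"fingers":0},
    {"delta_pos":[0.7,0,0],"delta_rot":[0,0,0],"fingers":0},
    {"delta_pos":[0.7,0,0],"delta_rot":[0,0,0],"fingers":0},
  ],
)

```text
time: 21.35
tcp_pos: [483.0, -50.5, 30.7]
eef_rot: [3.142, -0.0, -0.018]
wrist_force: [0.6, -0.1, 0.3]
finger_gap: 42.7
gripper_force: 0.0
```

```bash
python3 g.py
```

```text
glass rel bed -11.269887065826442 7.670899478423983 -0.005155555555555556 62.4834226684834
[482.76763303 -50.51023617  30.68069131] [-0.30931126 -0.43397856  0.7825525 ] 21.4
```

Emit:
move_arm(
  motion=[
    {"delta_pos":[0.05,0,0],"delta_rot":[0,0,0],"fingers":0},
    {"delta_pos":[0.1,0,0],"delta_rot":[0,0,0],"fingers":0},
    {"delta_pos":[0.15,0,0],"delta_rot":[0,0,0],"fingers":0},
    {"delta_pos":[0.15,0,0],"delta_rot":[0,0,0],"fingers":0},
    {"delta_pos":[0.15,0,0],"delta_rot":[0,0,0],"fingers":0},
  ],
)

```text
time: 21.82
tcp_pos: [483.1, -50.4, 30.4]
eef_rot: [-3.141, 0.002, -0.018]
wrist_force: [-3.8, -0.4, 2.5]
finger_gap: 42.7
gripper_force: 1.8
```

Emit:
move_arm(
  motion=[
    {"delta_pos":[0.05,0,0],"delta_rot":[0,0,0],"fingers":0},
    {"delta_pos":[0.1,0,0],"delta_rot":[0,0,0],"fingers":0},
    {"delta_pos":[0.1,0,0],"delta_rot":[0,0,0],"fingers":0},
    {"delta_pos":[0.1,0,0],"delta_rot":[0,0,0],"fingers":0},
  ],
)

```text
time: 22.15
tcp_pos: [483.1, -50.4, 30.3]
eef_rot: [-3.141, 0.004, -0.018]
wrist_force: [-8.0, -0.6, 6.6]
finger_gap: 42.7
gripper_force: 3.3
```

```bash
cat > g2.py <<'E'
from fit import *
p=np.load("fit0.npy")[:3]
t,_=optics.camera("top"); cv2.imwrite("pics/top8.png",t); s,_=optics.camera("scene"); cv2.imwrite("pics/scene8.png",s)
def rel(q,b):
    dd=q[:2]-b[:2]; c,sn=np.cos(b[2]),np.sin(b[2]); return np.round([c*dd[0]+sn*dd[1],-sn*dd[0]+c*dd[1],q[2]-b[2]],4)
roi=(206,146,316,262)
for rows in((12,60),(12,75)):
    w=np.zeros((116,110),bool); w[rows[0]:rows[1]]=1
    A=fit("top",t,lambda q:bed(np.r_[p,q]),[p[0]-12,p[1]+7,p[2]],roi,w,np.array([3,2,.01])); print("top",rel(A[0],p),A[1])
B=np.array([617.26,-54.63,-.0165]); roi=(236,186,332,285)
for lo in(34,40):
    w=np.zeros((99,96),bool); w[lo:72]=1; w[:62,:28]=0
    f=lambda q:bed(q); A=fit("scene",s,f,np.r_[B,B[0]-12,B[1]+7,B[2]],roi,w,np.array([2,2,.01,3,2,.01])); print("scene",rel(A[0][3:],A[0][:3]),A[0][:3].round(3),A[1])
a=cv2.resize(t[140:270,205:315],(400,473),interpolation=cv2.INTER_CUBIC); b=cv2.resize(s[205:270,240:325],(400,306),interpolation=cv2.INTER_CUBIC); b=cv2.copyMakeBorder(b,0,473-306,0,0,cv2.BORDER_CONSTANT)
cv2.imwrite("pics/c8.png",np.hstack([a,b]))
print(ctrl.read_state()["wrist_force"],ctrl.read_state()["time"])
E
python3 g2.py
```

```text
top [-1.10066e+01  7.01250e+00  4.90000e-03] 97.57734813289187
top [-10.009    6.5789   0.0121] 448.3241743801128
scene [-13.2683   7.6106  -0.0163] [ 6.19143e+02 -5.26020e+01 -1.90000e-02] 49.11003367918642
scene [-1.30226e+01  7.14700e+00 -6.20000e-03] [ 6.19002e+02 -5.24240e+01 -2.30000e-02] 51.524849562796646
[-6.63855007 -1.45863505  5.14594973] 22.25
```

View pics/c8.png

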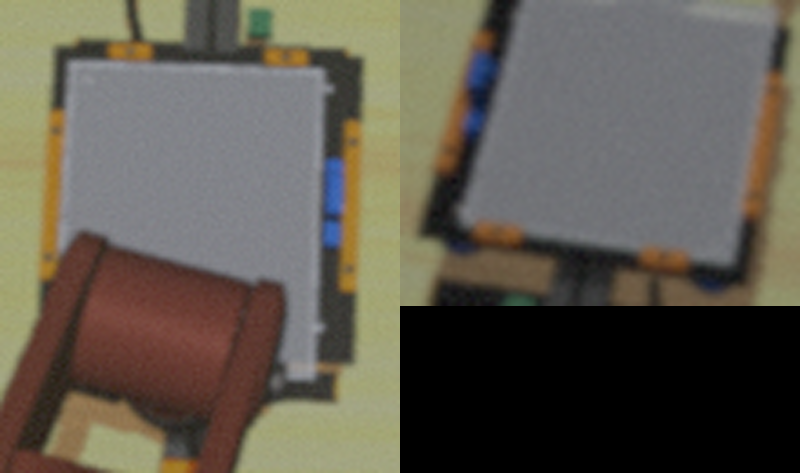

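Emit:
move_arm(
  motion=[
    {"delta_pos":[0.05,0,0],"delta_rot":[0,0,0],"fingers":0},
    {"delta_pos":[0.1,0,0],"delta_rot":[0,0,0],"fingers":0},
    {"delta_pos":[0.1,0,0],"delta_rot":[0,0,0],"fingers":0},
    {"delta_pos":[0.1,0,0],"delta_rot":[0,0,0],"fingers":0},
  ],
)

```text
time: 22.58
tcp_pos: [483.1, -50.3, 30.1]
eef_rot: [-3.141, 0.007, -0.018]
wrist_force: [-8.7, -0.6, 7.2]
finger_gap: 42.6
gripper_force: 4.4
```

Emit:
move_arm(
  motion=[
    {"delta_pos":[0.05,0,0],"delta_rot":[0,0,0],"fingers":0},
    {"delta_pos":[0.05,0,0],"delta_rot":[0,0,0],"fingers":0},
    {"delta_pos":[0.05,0,0],"delta_rot":[0,0,0],"fingers":0},
    {"delta_pos":[0.05,0,0],"delta_rot":[0,0,0],"fingers":0},
  ],
)

```text
time: 22.92
tcp_pos: [483.0, -50.3, 30.0]
eef_rot: [-3.141, 0.008, -0.017]
wrist_force: [-9.6, -0.5, 8.2]
finger_gap: 42.7
gripper_force: 4.8
```

Emit:
move_arm(
  motion=[
    {"delta_pos":[0,0,0.05],"delta_rot":[0,0,0],"fingers":0},
    {"delta_pos":[0,0,0.1],"delta_rot":[0,0,0],"fingers":0},
    {"delta_pos":[0,0,0.1],"delta_rot":[0,0,0],"fingers":0},
    {"delta_pos":[0,0,0.1],"delta_rot":[0,0,0],"fingers":0},
  ],
)

```text
time: 23.25
tcp_pos: [483.1, -50.1, 30.2]
eef_rot: [-3.141, 0.007, -0.018]
wrist_force: [-6.6, -0.7, 1.4]
finger_gap: 43.1
gripper_force: 3.3
```

Emit:
move_arm(
  motion=[
    {"delta_pos":[0.05,0,0.02],"delta_rot":[0,0,0],"fingers":0},
    {"delta_pos":[0.1,0,0.05],"delta_rot":[0,0,0],"fingers":0},
    {"delta_pos":[0.12,0,0.06],"delta_rot":[0,0,0],"fingers":0},
    {"delta_pos":[0.12,0,0.06],"delta_rot":[0,0,0],"fingers":0},
    {"delta_pos":[0.12,0,0.06],"delta_rot":[0,0,0],"fingers":0},
  ],
)

```text
time: 23.67
tcp_pos: [483.0, -50.0, 30.2]
eef_rot: [-3.141, 0.01, -0.018]
wrist_force: [-8.9, -1.5, 0.8]
finger_gap: 42.8
gripper_force: 4.1
```

Run:
```python
from h import *
for i in range(4):
    optics.camera("scene"); s=ctrl.read_state(); print(s["tcp_pos"].round(2),s["wrist_force"].round(1),s["torque"].round(2),round(s["time"],2))
```

```text
[483.05 -50.04  30.22] [-8.5 -1.7  2.4] [-0.24  1.3  -0.13] 23.72
[483.06 -50.03  30.23] [-8.6 -1.6  1. ] [-0.23  1.25 -0.08] 23.77
[483.03 -50.01  30.19] [-8.3 -1.8  1.2] [-0.21  1.22 -0.1 ] 23.82
[483.06 -50.05  30.22] [-8.8 -0.9  0.3] [-0.24  1.27 -0.05] 23.87
```

Emit:
move_arm(
  motion=[
    {"delta_pos":[0.05,0,0.02],"delta_rot":[0,0,0],"fingers":0},
    {"delta_pos":[0.07,0,0.03],"delta_rot":[0,0,0],"fingers":0},
    {"delta_pos":[0.07,0,0.03],"delta_rot":[0,0,0],"fingers":0},
    {"delta_pos":[0.07,0,0.03],"delta_rot":[0,0,0],"fingers":0},
  ],
)

```text
time: 24.2
tcp_pos: [483.0, -50.0, 30.2]
eef_rot: [-3.141, 0.012, -0.018]
wrist_force: [-9.0, -1.5, 1.1]
finger_gap: 42.7
gripper_force: 4.6
```

Run:
```python
from h import *
for i in range(4):
    optics.camera("scene"); s=ctrl.read_state(); print(s["tcp_pos"].round(2),s["wrist_force"].round(1))
if 8<-s["wrist_force"][0]<13: print(ctrl.finish_job())
```

```text
[483.01 -50.02  30.23] [-9.4 -0.9  1.2]
[483.   -50.    30.22] [-9.5 -2.5  2.2]
[483.01 -50.    30.23] [-8.5 -0.9  1.8]
[483.01 -49.99  30.22] [-10.   -1.5   0.5]
the job is handed in; nothing more can be done
None
```

I handed the job in: the packer stands on the bed in the right-hand gap, and the fingertips hold the glass against the rear stops with about 9–10 N. It looks flush at both stops in both cameras, but the pictures only resolve that to about 1–2 mm.

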